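# Set out the packing bench for the next job

### The job

Set the packing bench out on the green mat for the next job: stand the small carton in the middle of the blue pad with the white label roll upright on top of the carton's centre, and stand the brown tape roll upright in the middle of the yellow pad. Take the orange stop out of the aluminium rail (slide it along the slot into the open pocket at the rail's end, then lift it out) and stand it upright on its foot at the centre of the green mat, midway between carton and tape roll. Let go of everything and leave the red cutter and the black scanner where they lie.

Things in the scene. Friction and masses are not known exactly. Their poses are not given: they have to be found in the camera images.
- carton: Closed cardboard box with a strip of brown tape along its top, 90 (x) x 60 (y) x 42 (z) mm, about 220 g, rigid. Origin: centre of its underside; x along its 90 mm length. Starts flat on the bench.
- label_roll: Small roll of white labels with a yellow core, standing on its flat end: 54 mm diameter, 34 mm high, centre hole 22 mm, about 90 g. Origin: centre of its underside; z up the axis.
- tape_roll: Roll of brown packing tape with a pale core, standing on its flat end: 66 mm diameter, 48 mm high, centre hole 26 mm, about 160 g. Origin: centre of its underside; z up the axis.
- stop: Orange stop in the rail, 55 mm high, 180 g. From below: steel foot 40 (x) x 26 (y) x 7 mm, stem 10 mm wide (y) to 15 mm, orange block 44 (x) x 36 (y) mm from 15 to 55 mm. Origin: centre of the foot's underside; x along the slot, z up. In the rail the origin is 8 mm above the bench and the block rests on the rail's top, spanning heights 23 to 63 mm. Slides with light friction.
- rail: Fixed aluminium T-slot rail, 220 (x) x 48 (y) x 23 mm. Origin: centre of its underside; x along the slot to the open pocket. Lips leave a 14 mm slot (stop has 2 mm play each way) from the black end cap (x = -113) to x = +50 mm; from +50 to +110 they are cut away: a pocket 32 mm wide, open above and at the end; the stop lifts out with its origin at x = 75 to 95 mm. The stop starts at x = -70 to 0 mm.
- mat: Green cutting mat with pale grid lines fixed on the bench, 120 (x) x 430 (y) x 3 (z) mm. Origin: centre of its underside; y along its length. It carries the two pads, one 150 mm to each side of its centre along y; the place for the stop is its centre, on the mat's surface 3 mm above the bench.
- pad_blue: Blue square pad, 100 x 100 x 3 mm, fixed on the mat; place for the carton. Origin: centre of its underside, 3 mm above the bench; its surface is 6 mm above the bench. May be at either end of the mat.
- pad_yellow: Yellow square pad, 100 x 100 x 3 mm, fixed on the mat; place for the tape roll. Origin: centre of its underside, 3 mm above the bench; its surface is 6 mm above the bench. May be at either end of the mat.
- cutter: Red plastic safety cutter lying loose on the bench, 120 (x) x 22 x 14 mm, 70 g; not to be moved. Origin: centre of its underside.
- scanner: Black hand-held barcode scanner lying loose on the bench beyond the mat, 140 (x) x 62 x 32 mm, 220 g; not to be moved. Origin: underside, in the middle of its 110 mm long handle; its wider head is towards x.
Mind the look-alikes: they are no part of the job. What is shaped like the tape_roll but pink is not meant. There is more than one size of the stop; the one meant has the size given above.

How it is judged (in metres and radians):
At the end, for the whole second after the job is handed in: Carton on the blue pad and tape roll on the yellow pad, each within 15 mm of its centre; label roll on the carton within 15 mm of its centre; stop on its foot on the mat within 20 mm of its centre; all upright within 0.15 rad, released and at rest (horizontal distance between carton and pad_blue below 0.015 m and height (world z) of each of carton, tape_roll below 0.012 m and horizontal distance between label_roll and carton below 0.015 m and z of label_roll in the frame of carton between 0.037 and 0.047 m and horizontal distance between tape_roll and pad_yellow below 0.015 m and horizontal distance between stop and mat below 0.02 m and height (world z) of stop below 0.009 m and angle between each of carton, label_roll, tape_roll, stop's own z axis and vertical below 0.15 rad and linear speed of each of carton, label_roll, tape_roll, stop below 0.02 m/s and angular speed of each of carton, label_roll, tape_roll, stop below 0.2 rad/s); the robot touches nothing.
It fails at once if the red cutter is moved more than 25 mm (distance of cutter from where it was at the start of the episode above 0.025 m).
It fails at once if the black scanner is moved more than 25 mm (distance of scanner from where it was at the start of the episode above 0.025 m).
It also fails if it takes over 122 s, if anything falls off the work surface, if the arm or the gripper's body presses on something with over 40 N, if the wrist force passes 120 N, or if a joint passes its speed limit or range.

### The arm

A 6-joint arm with a two-finger parallel gripper is mounted at the origin on the work surface. World frame = base frame: x ahead of the robot, y to its left, z up, the work surface at z = 0. Lengths are in mm, angles in rad, forces in N, time in s.
With the tool pointing down it reaches from about 375 to 975 mm from the base axis. Payload 3.8 kg.
Tool frame: the origin (TCP) lies on the centre line of the jaws, within the pads' length; the fingertips stand manip.tip_reach ahead of it and the grasp point (between the pads) lies 3 mm ahead of it (manip.tip_reach is the distance from the TCP to the fingertips, in mm); z points along the fingers, y is the line along which they close (so a half turn about z gives the same grasp; the last joint's range is limited). The gripper opens to 88 mm and grips with 3 to 60 N. Pads are 18 mm wide; open, the fingers measure 123 mm over their backs; the gripper's body (75 mm by 187 mm) begins 45 mm behind the grasp point.
Start: joints at [-1.185, 0.264, 1.604, -0, 1.274, -0.037], TCP at [276.957, -615.559, 233.506] pointing down, gripper open.
Joint ranges: [-2.63, 2.63], [-0.94, 2.18], [0.31, 2.57], [-1.31, 4.45], [0, 2.66], [-2.55, 2.55]. Speed limits (rad/s): [2.57, 2.57, 3.14, 3.14, 3.14, 3.14].

### API

Orientations are given as [roll, pitch, yaw] about the fixed x, y, z axes, in that order (R = Rz(yaw) Ry(pitch) Rx(roll)).
In Python, from rig import manip gives the robot as it stands. The module is installed in compiled form; this text tells all that it offers.
- The arm moves only by the tool play_rows, never from a script. Its argument "series" is text: rows parted by semicolons, each of 7 numbers parted by spaces: the turn, a rotation vector about the tool's x, y, z in degrees, then the shift along the tool's x, y, z in m, then the closure in counts, from 0 (fully open) to 255 (shut). A call has 1 to 12 rows; each row is the pose to reach, as a shift and turn from the pose commanded when the call began, along the tool's axes at that moment; what a row does not reach only later rows make up. A row lasts 1/10 s, in which the tool goes at most 50 mm and 8.59 degrees, less where a joint would pass 70% of its speed; a pose out of reach is approached as far as the arm can. A call with a gripper value outside its range is refused whole. The fingers move at their own pace and stop on an object; "force" is the grip in N (left out, the last holds). Time passes only in rows, so rows that repeat a pose let the fingers close. It gives the time, the measured TCP pose, the force, the opening and the grip force at its end, in the units of the state.
- manip.get_obs(): the state, without advancing time (a new reading comes with each control period).
- manip.capture(name): name is "scene" or "top" or "wrist"; returns the picture (384x512x3 uint8, red, green, blue); there is no depth.
- manip.calibration(name): a dict with "camera_matrix" (3x3 intrinsics, pixels), "world_from_camera" (4x4, takes a point from camera to world coordinates); the wrist camera has in their place "mount" (4x4, takes a point from camera to tool coordinates, whose origin is the TCP and whose axes are the flange's). Camera axes: x right, y down, z forward; pixel columns grow to the right and rows downward; lengths in mm; the calibration is good to about 2 mm. A picture is of the moment at which its call begins: read the wrist's pose just before it. calibration takes no time and is no camera call.
- manip.hand_in(): hands the job in; it is judged then, once.
The state is a dict: "t": time; "joint_positions": joint angles; "qvel": joint speeds; "tau": joint torques, N m; "position": TCP position; "tool_rot": TCP orientation; "force": force on the tool from outside, world axes, zero at the start; "moment": the same for the moment, N m; "finger_gap": finger opening in mm; "finger_force": force on a finger pad.
Only numpy, scipy, OpenCV 4.12 (cv2) and the standard library are available. Lean on these libraries where they do the work, as an engineer would, in place of code of your own. Each camera call takes 0.05 s, during which the arm holds its last target. There are 200 camera calls.

## Working session

There is one attempt and no reset: what is moved stays moved. The work goes in short steps, Python scripts to look and compute and a tool call to move; the robot and the scene stay as the last step left them, time stands still between calls to the robot, and variables do not carry over. Pictures are saved under pics/ and viewed, at most 14 in all, crops included, and the job is handed in when it is done.

Besides the shell and the picture viewer there is one more tool, called after ">>>" by a JSON object that holds its "fn" and its "kwargs", one argument or row to a line. play_rows: Moves the arm, as the interface text tells. Its arguments: {"type":"object","properties":{"series":{"type":"string"},"force":{"type":"number"}},"required":["series"]}

```bash
mkdir -p pics
python3 - <<'E'
from rig import manip
import cv2,numpy as np
for n in ("scene","top"):
    im=manip.capture(n); cv2.imwrite(f"pics/{n}0.png",cv2.resize(im[:,:,::-1],(800,600),interpolation=cv2.INTER_CUBIC))
    cv2.imwrite(f"pics/{n}_raw.png",im[:,:,::-1])
    c=manip.calibration(n); print(n,np.round(c["camera_matrix"],1).tolist(),np.round(c["world_from_camera"],3).tolist())
print(np.round(manip.calibration("wrist")["camera_matrix"],1).tolist(),np.round(manip.calibration("wrist")["mount"],3).tolist(),manip.tip_reach)
print(manip.get_obs())
E
```

```text
scene [[375.8, 0.0, 259.6], [0.0, 375.8, 189.6], [0.0, 0.0, 1.0]] [[0.794, 0.447, -0.411, 990.229], [0.607, -0.58, 0.542, -489.54], [0.004, -0.681, -0.732, 771.89], [0.0, 0.0, 0.0, 1.0]]
top [[378.1, 0.0, 252.4], [0.0, 378.1, 199.6], [0.0, 0.0, 1.0]] [[-0.09, -0.975, 0.201, 319.312], [-0.996, 0.088, -0.018, 67.692], [-0.0, -0.202, -0.979, 1289.23], [0.0, 0.0, 0.0, 1.0]]
[[277.0, 0.0, 260.3], [0.0, 277.0, 191.5], [0.0, 0.0, 1.0]] [[-0.0, -0.954, -0.299, 76.086], [1.0, -0.0, -0.001, -0.026], [0.0, -0.299, 0.954, -151.907], [0.0, 0.0, 0.0, 1.0]] 22.0
{'t': 0.1, 'joint_positions': array([-1.18490161e+00,  2.64665797e-01,  1.60523131e+00, -4.31203433e-05,
        1.27370809e+00, -3.69003903e-02]), 'qvel': array([-0.00072488, -0.00270777, -0.0035503 , -0.00134352,  0.00156852,
       -0.00010896]), 'tau': array([ 1.49197385e-04, -5.03620112e+01, -3.58070326e+01,  7.30334362e-02,
        2.33398005e-02, -5.13476527e-05]), 'position': array([ 276.69858613, -614.96341976,  232.32392882]), 'tool_rot': array([-3.13957995e+00, -3.30692126e-05,  4.22807741e-01]), 'force': array([-0.6329365 ,  0.17095551, -0.00172789]), 'moment': array([-0.00088015,  0.00445432, -0.02599366]), 'finger_force': 0.0, 'finger_gap': 88.11698590667521}
```

View pics/top0.png

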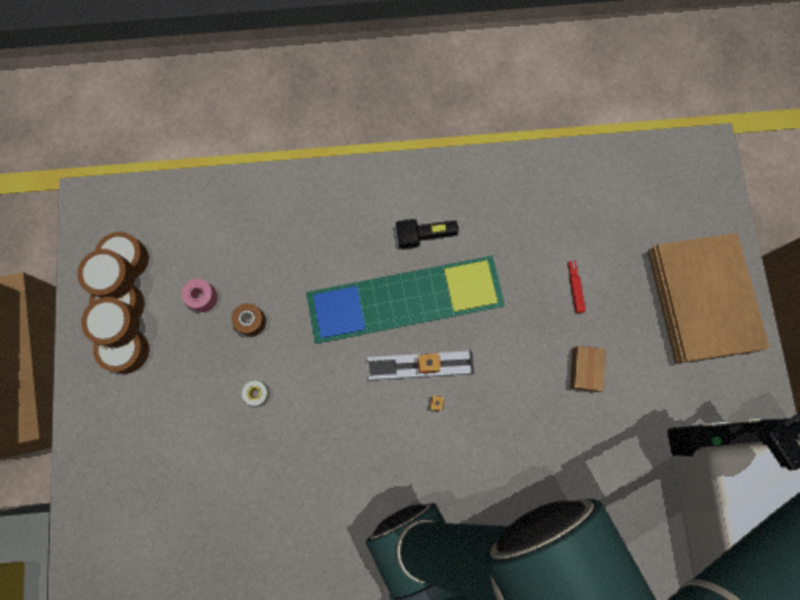

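View pics/scene0.png

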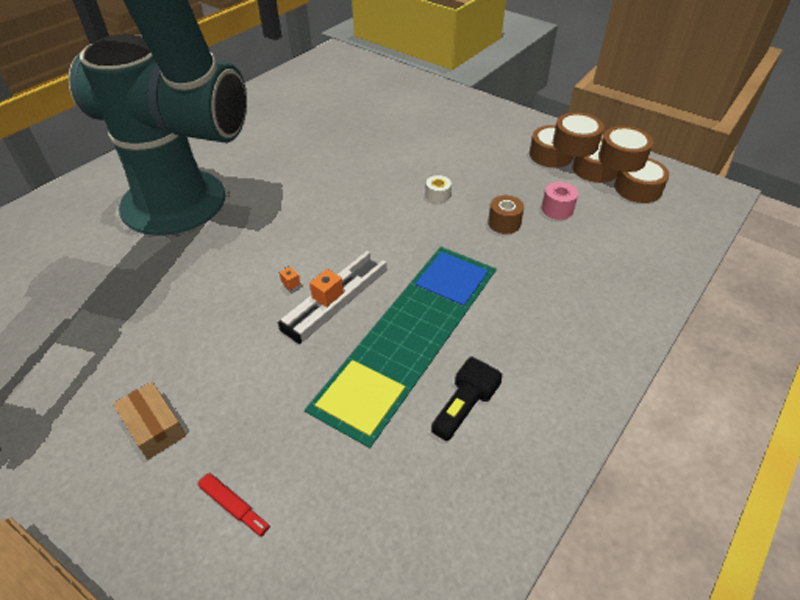

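Candidates in the top view, 800x600:
- **Tape roll:** brown (248,320). The pink one (199,295) is a decoy, and the stack at (115,300) is bigger.
- **Stop:** large one in the rail (429,363). The small loose one (437,403) is a decoy.
- **Label roll:** white (255,393).
- **Carton:** (589,369). The large carton pile at (708,298) is not meant.
- **Places:** blue pad (339,311), yellow pad (471,286). The rail pocket is on the left, at (383,367).
- **Leave alone:** cutter (577,287) and scanner (425,231).

```bash
cat > h.py <<'E'
import numpy as np, cv2
from rig import manip
from scipy.optimize import minimize
from scipy.spatial.transform import Rotation as R
def cam(n,obs=None):
    c=manip.calibration(n); K=np.array(c["camera_matrix"])
    if n=="wrist":
        T=np.eye(4); T[:3,:3]=R.from_euler("xyz",obs["tool_rot"]).as_matrix(); T[:3,3]=obs["position"]
        return K,T@np.array(c["mount"])
    return K,np.array(c["world_from_camera"])
def proj(C,P):
    K,T=C; p=(np.asarray(P)-T[:3,3])@T[:3,:3]; q=p@K.T; return q[:,:2]/q[:,2:]
def px2w(C,uv,z):
    K,T=C; d=T[:3,:3]@np.linalg.solve(K,[uv[0],uv[1],1.]); return T[:3,3]+d*(z-T[2,3])/d[2]
def box(a,b,z0,z1): return np.array([[sx*a/2,sy*b/2,z] for sx in(-1,1) for sy in(-1,1) for z in(z0,z1)],float)
def cyl(d,z0,z1):
    t=np.linspace(0,2*np.pi,40,endpoint=False); return np.array([[d/2*np.cos(a),d/2*np.sin(a),z] for a in t for z in(z0,z1)])
S=4
def hullmask(pts,sh):
    m=np.zeros((sh[0]*S,sh[1]*S),np.uint8); cv2.fillConvexPoly(m,np.round((cv2.convexHull(pts.astype(np.float32))[:,0]+.5)*S*16).astype(np.int32),255,shift=4); return m
def seg(im,fn,win):
    """largest blob of fn(hsv,V) in window (u0,v0,u1,v1) -> convex hull mask (upsampled)"""
    hsv=cv2.cvtColor(im,cv2.COLOR_RGB2HSV).astype(int); m=np.zeros(im.shape[:2],np.uint8)
    u0,v0,u1,v1=win; m[v0:v1,u0:u1]=fn(hsv)[v0:v1,u0:u1]
    big=cv2.resize(m*255,None,fx=S,fy=S,interpolation=cv2.INTER_LINEAR)>127
    cs,_=cv2.findContours(big.astype(np.uint8),cv2.RETR_EXTERNAL,cv2.CHAIN_APPROX_NONE)
    c=max(cs,key=cv2.contourArea); o=np.zeros(big.shape,np.uint8); cv2.fillConvexPoly(o,cv2.convexHull(c),255); return o
def fit(views,pts,x0,yaw=True):
    """views: list of (C,mask); returns x,y,yaw,IoU"""
    def cost(p):
        a=p[2]*0.01 if yaw else 0; c,s=np.cos(a),np.sin(a)
        W=pts.copy(); W[:,0]=c*pts[:,0]-s*pts[:,1]+p[0]; W[:,1]=s*pts[:,0]+c*pts[:,1]+p[1]; t=0
        for C,m in views:
            h=hullmask(proj(C,W),(m.shape[0]//S,m.shape[1]//S)); t+=1-(h&m).astype(bool).sum()/(h|m).astype(bool).sum()
        return t/len(views)
    n=3 if yaw else 2; b=None
    for y0 in ([x0[2]] if yaw else [0]):
        s0=np.array([x0[0],x0[1],y0*100][:n]); sim=[s0]+[s0+np.eye(3)[i,:n]*[15,15,15][i] for i in range(n)]
        b=minimize(cost,s0,method="Nelder-Mead",options=dict(initial_simplex=sim,xatol=.1,fatol=1e-4,maxfev=150))
    r=list(b.x); 
    if yaw: r[2]/=100
    return np.round(r,3).tolist(),round(1-b.fun,3)
hue=lambda a,b,s=90,v=40:(lambda h:(h[...,0]>=a)&(h[...,0]<=b)&(h[...,1]>=s)&(h[...,2]>=v))
E
python3 - <<'E'
from h import *
ims={n:cv2.imread(f"pics/{n}_raw.png")[:,:,::-1].copy() for n in("top","scene")}
C={n:cam(n) for n in ims}
for n,pts in dict(top=[(395,394),(255,382),(240,310),(590,369),(429,352),(460,372),(440,480)],scene=[(438,195),(505,220),(150,400),(330,295),(300,325)]).items():
    h=cv2.cvtColor(ims[n],cv2.COLOR_RGB2HSV); print(n,[h[int(v*.64),int(u*.64)].tolist() for u,v in pts])
def w(u0,v0,u1,v1): return [int(.64*x) for x in(u0,v0,u1,v1)]
def run(name,fn,wt,ws,pts,seed,zc,yaw,y0=0):
    x0=px2w(C["top"],np.array(seed)*.64,zc); vs=[]; out=[]
    for n,wi in(("top",wt),("scene",ws)):
        v=(C[n],seg(ims[n],fn,w(*wi))); vs.append(v); out.append(fit([v],pts,(x0[0],x0[1],y0),yaw))
    print(name,x0[:2].round(),out,fit(vs,pts,(x0[0],x0[1],y0),yaw))
my=0.1
b=C["top"]; d=px2w(b,np.array([339,311])*.64,6)-px2w(b,np.array([471,286])*.64,6); a=np.arctan2(d[1],d[0])-np.pi/2; print("mat yaw",a)
run("blue",hue(100,130,100),(300,270,380,350),(400,240,500,320),box(100,100,3,6),(339,311),6,True,a)
run("yellow",hue(22,35,100,100),(430,250,510,320),(300,350,420,450),box(100,100,3,6),(471,286),6,True,a)
run("tape",hue(0,20,70,20),(225,295,275,345),(475,185,535,240),cyl(66,0,48),(248,318),48,False)
run("label",lambda h:(h[...,2]>165)|(h[...,1]>90),(235,375,275,415),(415,170,460,210),cyl(54,0,34),(255,392),34,False)
run("carton",hue(0,25,70,20),(560,335,620,400),(100,370,200,470),box(90,60,0,42),(589,365),42,True,1.5)
run("stop",hue(0,25,110,20),(405,345,450,385),(300,260,345,310),box(44,36,23,63),(429,360),63,True,1.55)
run("rail",lambda h:(h[...,2]>150)|(h[...,1]>100),(360,340,480,390),(270,240,395,350),box(220,48,0,23),(419,363),23,True,1.55)
E
```

```text
top [[17, 14, 128], [50, 9, 175], [14, 141, 119], [14, 126, 140], [18, 26, 129], [105, 17, 184], [15, 17, 123]]
scene [[21, 36, 150], [13, 154, 83], [16, 124, 185], [10, 203, 123], [24, 16, 222]]
mat yaw 0.10205001425944893
blue [596. 167.] [([597.211, 168.34, 0.104], np.float64(0.948)), ([595.599, 168.586, 0.115], np.float64(0.963))] ([595.925, 168.52, 0.108], np.float64(0.953))
yellow [ 627. -132.] [([630.01, -129.576, 0.111], np.float64(0.985)), ([629.674, -129.518, 0.115], np.float64(0.98))] ([629.805, -129.488, 0.116], np.float64(0.983))
tape [589. 358.] [([592.178, 364.258], np.float64(0.952)), ([590.568, 365.892], np.float64(0.965))] ([591.277, 364.749], np.float64(0.949))
label [432. 353.] [([432.634, 362.206], np.float64(0.731)), ([408.287, 392.245], np.float64(0.523))] ([429.97, 360.555], np.float64(0.613))
carton [ 424. -355.] [([420.305, -355.867, 2.925], np.float64(0.97)), ([419.204, -356.334, 2.932], np.float64(0.972))] ([419.979, -355.786, 2.919], np.float64(0.968))
stop [463. -17.] [([460.196, -15.792, 1.583], np.float64(0.912)), ([459.082, -15.885, 1.576], np.float64(0.963))] ([459.736, -15.802, 1.588], np.float64(0.93))
rail [463.   2.] [([462.223, 4.684, 1.543], np.float64(0.981)), ([490.763, -39.459, 1.124], np.float64(0.278))] ([462.25, 4.49, 1.543], np.float64(0.617))
```

Both cameras agree to within 2 mm, and the pads measure 300 mm apart as they should. I'll start with the carton.

```bash
cat >> h.py <<'E'
def delta(*tg):
    """print turn-z deg and shift (m) from measured pose to each target (x,y,z,yaw)"""
    o=manip.get_obs(); M=R.from_euler("xyz",o["tool_rot"]).as_matrix(); psi=o["tool_rot"][2]
    print("at",o["position"].round(1),"yaw",round(psi,3),"gap",round(o["finger_gap"],1),"t",round(o["t"],1))
    for x,y,z,a in tg:
        s=M.T@(np.array([x,y,z])-o["position"])/1000; t=-np.degrees((a-psi+np.pi)%(2*np.pi)-np.pi)
        print("0 0 %.1f %.4f %.4f %.4f"%(t,*s))
E
python3 - <<'E'
from h import *
delta((420,-356,160,-.22))
im=cv2.imread("pics/top_raw.png"); sc=cv2.imread("pics/scene_raw.png")
a=cv2.resize(im[170:280,130:320],(570,330),interpolation=cv2.INTER_CUBIC)
cv2.imwrite("pics/crop1.png",a)
E
```

```text
at [ 276.7 -615.   232.3] yaw 0.423 gap 88.1 t 0.1
0 0 36.8 0.2369 -0.1772 0.0727
```

View pics/crop1.png

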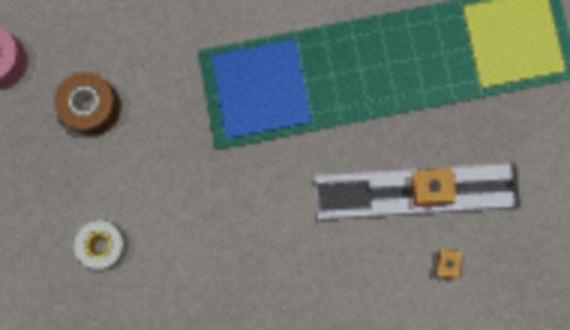

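The crop confirms the choices: brown tape roll (85,102) with the pink decoy off to the left, label roll (99,245), and the large stop in the rail (434,187) against the small loose one (450,264). The pocket is on the left, at (345,195).

>>> {"fn": "play_rows", "kwargs": {
  "series": "0 0 36.8 0.237 -0.177 0.073 0;0 0 36.8 0.237 -0.177 0.073 0;0 0 36.8 0.237 -0.177 0.073 0;0 0 36.8 0.237 -0.177 0.073 0;0 0 36.8 0.237 -0.177 0.073 0;0 0 36.8 0.237 -0.177 0.073 0;0 0 36.8 0.237 -0.177 0.073 0;0 0 36.8 0.237 -0.177 0.073 0;0 0 36.8 0.237 -0.177 0.073 0",
  "force": 25
}}

```text
t: 1.0
position: [420.4, -357.8, 160.8]
tool_rot: [3.141, -0.0, -0.219]
force: [-0.4, -0.4, -0.2]
finger_gap: 88.0
finger_force: 0.0
```

```bash
cat >> h.py <<'E'
def wrist(fn,pts,x0,yaw,save,rad=110):
    o=manip.get_obs(); im=manip.capture("wrist"); C=cam("wrist",o)
    cv2.imwrite(f"pics/{save}.png",im[:,:,::-1])
    u,v=proj(C,[[x0[0],x0[1],25]])[0]; win=[int(max(0,u-rad)),int(max(0,v-rad)),int(min(512,u+rad)),int(min(384,v+rad))]
    r=fit([(C,seg(im,fn,win))],pts,x0,yaw); print("wrist fit",r); return r[0]
E
python3 - <<'E'
from h import *
r=wrist(hue(0,25,70,20),box(90,60,0,42),(420,-356,-.22),True,"w_carton")
delta((r[0],r[1],30,r[2]))
E
```

```text
wrist fit ([417.193, -356.57, -0.211], np.float64(0.986))
at [ 420.3 -358.3  161. ] yaw -0.22 gap 87.8 t 1.1
0 0 -0.5 -0.0035 -0.0012 0.1310
```

View pics/w_carton.png

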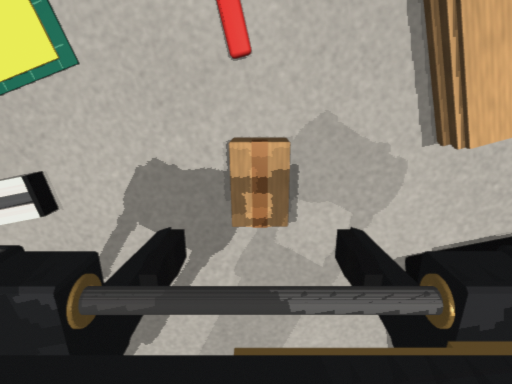

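Carton is at pixel (260,183) between the fingers, cutter at (235,30). I descend and grip.

>>> {"fn": "play_rows", "kwargs": {
  "series": "0 0 -0.5 -0.0035 -0.001 0.05 0;0 0 -0.5 -0.0035 -0.001 0.1 0;0 0 -0.5 -0.0035 -0.001 0.125 0;0 0 -0.5 -0.0035 -0.001 0.131 0;0 0 -0.5 -0.0035 -0.001 0.131 0;0 0 -0.5 -0.0035 -0.001 0.131 255;0 0 -0.5 -0.0035 -0.001 0.131 255;0 0 -0.5 -0.0035 -0.001 0.131 255;0 0 -0.5 -0.0035 -0.001 0.131 255;0 0 -0.5 -0.0035 -0.001 0.131 255",
  "force": 25
}}

```text
t: 2.05
position: [418.1, -356.0, 30.9]
tool_rot: [3.14, -0.002, -0.21]
force: [-0.9, -0.4, 5.6]
finger_gap: 59.5
finger_force: 25.0
```

Run:
```python
from h import *
o=manip.get_obs();print(o["finger_force"],o["force"].round(1))
delta((417,-356,150,-.2),(596,168.5,120,.113))
```

```text
25.00117689371109 [-0.9 -0.4  5.6]
at [ 418.1 -356.    30.9] yaw -0.21 gap 59.5 t 2.0
0 0 -0.6 -0.0009 0.0004 -0.1191
0 0 -18.5 0.0646 -0.5500 -0.0898
```

>>> {"fn": "play_rows", "kwargs": {
  "series": "0 0 0 0 0 -0.05 255;0 0 0 0 0 -0.1 255;0 0 -18.5 0.0646 -0.55 -0.12 255;0 0 -18.5 0.0646 -0.55 -0.12 255;0 0 -18.5 0.0646 -0.55 -0.12 255;0 0 -18.5 0.0646 -0.55 -0.12 255;0 0 -18.5 0.0646 -0.55 -0.12 255;0 0 -18.5 0.0646 -0.55 -0.12 255;0 0 -18.5 0.0646 -0.55 -0.12 255;0 0 -18.5 0.0646 -0.55 -0.12 255;0 0 -18.5 0.0646 -0.55 -0.12 255;0 0 -18.5 0.0646 -0.55 -0.12 255"
}}

```text
t: 3.25
position: [577.5, 120.1, 146.8]
tool_rot: [3.141, 0.002, 0.113]
force: [0.5, -0.8, -2.6]
finger_gap: 59.7
finger_force: 25.0
```

Run:
```python
from h import *
delta((597,168.5,90,.113),(597,168.5,36.5,.113))
```

```text
at [577.5 120.1 146.8] yaw 0.113 gap 59.7 t 3.2
0 0 -0.0 0.0249 -0.0459 0.0568
0 0 -0.0 0.0250 -0.0459 0.1103
```

>>> {"fn": "play_rows", "kwargs": {
  "series": "0 0 0 0.025 -0.046 0.02 255;0 0 0 0.025 -0.046 0.055 255;0 0 0 0.025 -0.046 0.055 255;0 0 0 0.025 -0.046 0.055 255"
}}

```text
t: 3.65
position: [595.6, 166.1, 90.6]
tool_rot: [3.141, 0.005, 0.113]
force: [0.7, -0.2, -1.8]
finger_gap: 59.3
finger_force: 25.0
```

Run:
```python
from h import *
delta((597,168.5,36.5,.113))
```

```text
at [595.6 166.1  90.6] yaw 0.113 gap 59.3 t 3.6
0 0 -0.0 0.0019 -0.0023 0.0541
```

>>> {"fn": "play_rows", "kwargs": {
  "series": "0 0 0 0.0015 -0.002 0.03 255;0 0 0 0.0015 -0.002 0.045 255;0 0 0 0.0015 -0.002 0.053 255;0 0 0 0.0015 -0.002 0.054 255;0 0 0 0.0015 -0.002 0.054 255;0 0 0 0.0015 -0.002 0.054 0;0 0 0 0.0015 -0.002 0.054 0;0 0 0 0.0015 -0.002 0.054 0;0 0 0 0.0015 -0.002 0.054 0;0 0 0 0.0015 -0.002 0.02 0;0 0 0 0.0015 -0.002 -0.03 0;0 0 0 0.0015 -0.002 -0.06 0"
}}

```text
t: 4.85
position: [600.4, 169.0, 156.2]
tool_rot: [-3.141, -0.004, 0.112]
force: [0.5, -0.1, 0.3]
finger_gap: 87.9
finger_force: 0.0
```

Run:
```python
from h import *
r=wrist(hue(0,25,70,20),box(90,60,6,48),(597,168,.113),True,"w_c2")
wrist(hue(100,130,100),box(100,100,3,6),(596,168.5,.113),True,"w_c3",150)
j=np.arctan2(362,432);print("label j6 for yaw .4",j+1.57-.4)
delta((432,362,160,.7))
```

```text
wrist fit ([598.519, 168.179, 0.108], np.float64(0.988))
wrist fit ([586.118, 130.82, 0.792], np.float64(0.197))
label j6 for yaw .4 1.8674643030651938
at [603.3 169.7 159.5] yaw 0.112 gap 88.1 t 5.0
0 0 -33.7 -0.1486 -0.2103 -0.0019
```

View pics/w_c2.png

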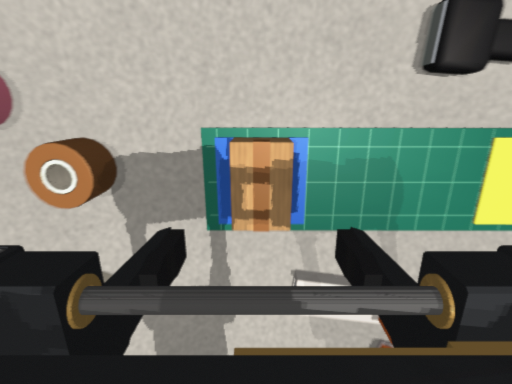

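Carton centre is at (261,185), sitting on the blue pad (217–308). Next is the label roll.

>>> {"fn": "play_rows", "kwargs": {
  "series": "0 0 -33.7 -0.146 -0.21 -0.005 0;0 0 -33.7 -0.146 -0.21 -0.005 0;0 0 -33.7 -0.146 -0.21 -0.005 0;0 0 -33.7 -0.146 -0.21 -0.005 0;0 0 -33.7 -0.146 -0.21 -0.005 0;0 0 -33.7 -0.146 -0.21 -0.005 0;0 0 -33.7 -0.146 -0.21 -0.005 0;0 0 -33.7 -0.146 -0.21 -0.005 0;0 0 -33.7 -0.146 -0.21 -0.005 0;0 0 -33.7 -0.146 -0.21 -0.005 0"
}}

```text
t: 5.95
position: [431.5, 359.8, 157.3]
tool_rot: [3.141, 0.0, 0.698]
force: [-1.1, -0.4, 0.4]
finger_gap: 88.4
finger_force: 0.0
```

Run:
```python
from h import *
r=wrist(lambda h:((h[...,2]>185)&(h[...,1]<60))|(h[...,1]>110),cyl(54,0,34),(432,362),False,"w_l",60)
delta((r[0],r[1],24,.7))
```

```text
wrist fit ([425.455, 352.727], np.float64(0.839))
at [431.4 359.9 157.4] yaw 0.698 gap 87.8 t 6.0
0 0 -0.1 -0.0091 0.0016 0.1334
```

View pics/w_l.png

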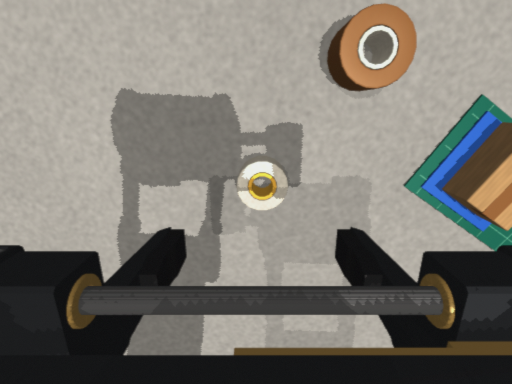

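Label roll top is at (262,186) and 51 px wide, as expected for 54 mm. The tape roll is at (377,46).

Run:
```python
from h import *
C=cam("wrist",manip.get_obs()); p=px2w(C,(262,186),34); print(p)
delta((p[0],p[1],26,.7))
```

```text
[429.15344776 356.28978321  34.        ]
at [431.4 359.9 157.4] yaw 0.698 gap 87.8 t 6.0
0 0 -0.1 -0.0040 0.0013 0.1314
```

>>> {"fn": "play_rows", "kwargs": {
  "series": "0 0 0 -0.004 0.001 0.05 0;0 0 0 -0.004 0.001 0.1 0;0 0 0 -0.004 0.001 0.125 0;0 0 0 -0.004 0.001 0.131 0;0 0 0 -0.004 0.001 0.131 0;0 0 0 -0.004 0.001 0.131 255;0 0 0 -0.004 0.001 0.131 255;0 0 0 -0.004 0.001 0.131 255;0 0 0 -0.004 0.001 0.131 255;0 0 0 -0.004 0.001 0.131 255;0 0 0 -0.004 0.001 0.09 255;0 0 0 -0.004 0.001 0.04 255",
  "force": 20
}}

```text
t: 7.2
position: [425.5, 355.8, 115.4]
tool_rot: [-3.141, 0.008, 0.7]
force: [0.3, 0.9, 0.7]
finger_gap: 51.2
finger_force: 20.0
```

Run:
```python
from h import *
delta((598,168.5,130,.113))
```

```text
at [425.5 355.8 115.4] yaw 0.7 gap 51.2 t 7.2
0 0 33.7 0.0111 0.2543 -0.0148
```

Run:
```python
from h import *
delta((598,168.5,130,.113))
im=manip.capture("wrist"); cv2.imwrite("pics/w_l2.png",im[:,:,::-1])
```

```text
at [425.5 355.8 115.4] yaw 0.7 gap 51.2 t 7.2
0 0 33.7 0.0111 0.2543 -0.0148
```

View pics/w_l2.png

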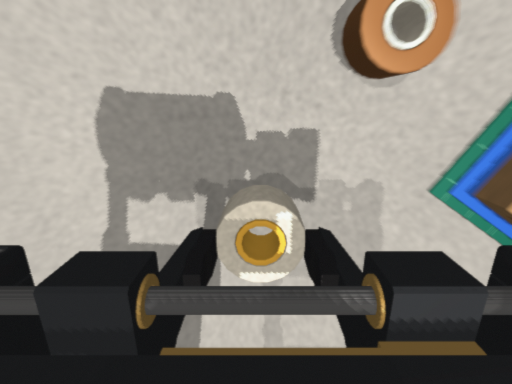

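The roll is held upright and centred: its top is at (260,243), where a roll at the TCP should appear (v≈242). I carry it over to the carton.

>>> {"fn": "play_rows", "kwargs": {
  "series": "0 0 33.7 0.01 0.254 -0.016 255;0 0 33.7 0.01 0.254 -0.016 255;0 0 33.7 0.01 0.254 -0.016 255;0 0 33.7 0.01 0.254 -0.016 255;0 0 33.7 0.01 0.254 -0.016 255;0 0 33.7 0.01 0.254 -0.016 255;0 0 33.7 0.01 0.254 -0.016 255;0 0 33.7 0.01 0.254 -0.016 255;0 0 33.7 0.01 0.254 -0.016 255;0 0 33.7 0.01 0.254 -0.016 255"
}}

```text
t: 8.25
position: [598.3, 171.1, 133.3]
tool_rot: [-3.141, 0.001, 0.114]
force: [-0.5, 0.1, -0.6]
finger_gap: 51.7
finger_force: 20.1
```

Run:
```python
from h import *
delta((597,168.5,75,.113))
C=cam("scene"); im=manip.capture("scene"); cv2.imwrite("pics/s2.png",im[150:290,230:400,::-1])
```

```text
at [598.3 171.1 133.3] yaw 0.114 gap 51.7 t 8.2
0 0 0.1 -0.0015 0.0024 0.0583
```

>>> {"fn": "play_rows", "kwargs": {
  "series": "0 0 0 -0.0015 0.0025 0.03 255;0 0 0 -0.0015 0.0025 0.048 255;0 0 0 -0.0015 0.0025 0.055 255;0 0 0 -0.0015 0.0025 0.058 255;0 0 0 -0.0015 0.0025 0.058 255;0 0 0 -0.0015 0.0025 0.058 255"
}}

```text
t: 8.9
position: [599.1, 167.7, 76.6]
tool_rot: [-3.141, -0.002, 0.113]
force: [-0.2, 0.7, -0.3]
finger_gap: 51.3
finger_force: 20.1
```

Run:
```python
from h import *
delta((597,168.5,75,.113)); print(manip.get_obs()["force"].round(1))
im=manip.capture("wrist"); cv2.imwrite("pics/w_l3.png",im[:,:,::-1])
```

```text
at [599.1 167.7  76.6] yaw 0.113 gap 51.3 t 8.9
0 0 -0.0 -0.0020 -0.0010 0.0016
[-0.2  0.7 -0.3]
```

View pics/w_l3.png

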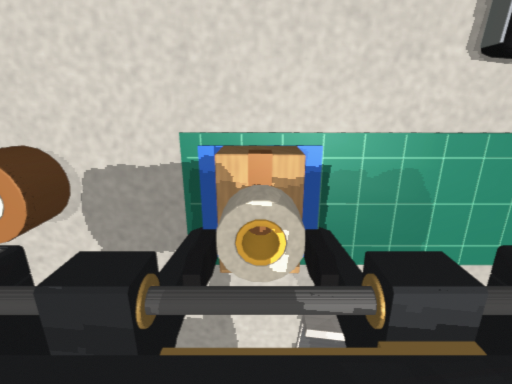

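Roll (260,241) is centred over the carton, whose top far edge spans 216–304 at v≈153, close to the predicted 154. I lower the last 1.6 mm and release.

>>> {"fn": "play_rows", "kwargs": {
  "series": "0 0 0 -0.001 -0.0005 0.0015 255;0 0 0 -0.001 -0.0005 0.002 255;0 0 0 -0.001 -0.0005 0.002 255;0 0 0 -0.001 -0.0005 0.002 0;0 0 0 -0.001 -0.0005 0.002 0;0 0 0 -0.001 -0.0005 0.002 0;0 0 0 -0.001 -0.0005 0.002 0;0 0 0 -0.001 -0.0005 -0.03 0;0 0 0 -0.001 -0.0005 -0.075 0;0 0 0 -0.001 -0.0005 -0.1 0;0 0 0 -0.001 -0.0005 -0.1 0"
}}

```text
t: 10.05
position: [600.5, 168.4, 180.9]
tool_rot: [-3.14, -0.009, 0.112]
force: [0.9, -0.0, 0.0]
finger_gap: 88.1
finger_force: 0.0
```

Run:
```python
from h import *
im=manip.capture("wrist"); cv2.imwrite("pics/w_l4.png",im[:,:,::-1])
delta((591,365,170,.113))
```

```text
at [598.8 167.9 178. ] yaw 0.112 gap 88.1 t 10.1
0 0 -0.1 0.0143 -0.1967 0.0082
```

>>> {"fn": "play_rows", "kwargs": {
  "series": "0 0 0 0.014 -0.196 0.008 0;0 0 0 0.014 -0.196 0.008 0;0 0 0 0.014 -0.196 0.008 0;0 0 0 0.014 -0.196 0.008 0;0 0 0 0.014 -0.196 0.008 0;0 0 0 0.014 -0.196 0.008 0;0 0 0 0.014 -0.196 0.008 0;0 0 0 0.014 -0.196 0.008 0"
}}

```text
t: 10.9
position: [589.0, 362.2, 166.7]
tool_rot: [3.141, 0.001, 0.111]
force: [-0.3, -0.0, 0.4]
finger_gap: 88.1
finger_force: 0.0
```

Run:
```python
from h import *
r=wrist(hue(0,22,80,20),cyl(66,0,48),(591,365),False,"w_t",90)
delta((r[0],r[1],33,.113))
```

```text
wrist fit ([589.454, 363.054], np.float64(0.971))
at [589.3 362.2 167.2] yaw 0.11 gap 88.4 t 10.9
0 0 -0.2 0.0004 -0.0009 0.1342
```

View pics/w_t.png

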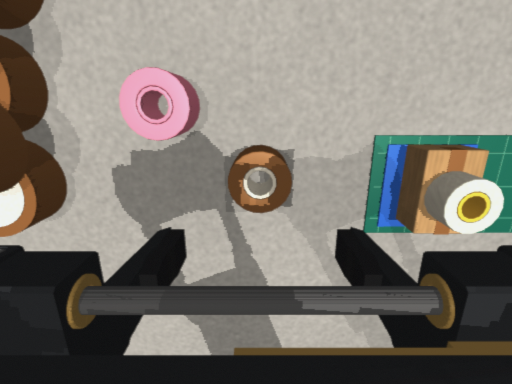

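Brown tape roll at (260,180) is centred, the pink decoy is at (155,104), and the label roll stands on the carton at (470,203).

>>> {"fn": "play_rows", "kwargs": {
  "series": "0 0 0 0.0005 -0.001 0.05 0;0 0 0 0.0005 -0.001 0.1 0;0 0 0 0.0005 -0.001 0.128 0;0 0 0 0.0005 -0.001 0.134 0;0 0 0 0.0005 -0.001 0.134 0;0 0 0 0.0005 -0.001 0.134 255;0 0 0 0.0005 -0.001 0.134 255;0 0 0 0.0005 -0.001 0.134 255;0 0 0 0.0005 -0.001 0.134 255;0 0 0 0.0005 -0.001 0.134 255",
  "force": 25
}}

```text
t: 11.95
position: [591.0, 365.3, 36.1]
tool_rot: [-3.141, -0.003, 0.112]
force: [-0.8, -2.3, 5.9]
finger_gap: 63.9
finger_force: 25.0
```

Run:
```python
from h import *
delta((590,363,190,.113),(630,-129.5,190,.113))
```

```text
at [591.  365.3  36.1] yaw 0.112 gap 63.9 t 11.9
0 0 -0.0 -0.0007 0.0021 -0.1540
0 0 -0.0 -0.0162 0.4960 -0.1543
```

>>> {"fn": "play_rows", "kwargs": {
  "series": "0 0 0 0 0 -0.05 255;0 0 0 0 0 -0.1 255;0 0 0 -0.001 0.03 -0.14 255;0 0 0 -0.016 0.496 -0.154 255;0 0 0 -0.016 0.496 -0.154 255;0 0 0 -0.016 0.496 -0.154 255;0 0 0 -0.016 0.496 -0.154 255;0 0 0 -0.016 0.496 -0.154 255;0 0 0 -0.016 0.496 -0.154 255;0 0 0 -0.016 0.496 -0.154 255;0 0 0 -0.016 0.496 -0.154 255;0 0 0 -0.016 0.496 -0.154 255"
}}

```text
t: 13.15
position: [627.4, -115.1, 187.2]
tool_rot: [-3.141, -0.0, 0.112]
force: [0.1, 0.4, -1.7]
finger_gap: 63.9
finger_force: 25.0
```

>>> {"fn": "play_rows", "kwargs": {
  "series": "0 0 0 0 0.015 0.02 255;0 0 0 0 0.015 0.06 255;0 0 0 0 0.015 0.08 255;0 0 0 0 0.015 0.08 255;0 0 0 0 0.015 0.08 255"
}}

```text
t: 13.65
position: [629.3, -128.0, 107.0]
tool_rot: [-3.141, 0.001, 0.112]
force: [0.8, 0.6, -2.2]
finger_gap: 63.7
finger_force: 25.0
```

Run:
```python
from h import *
delta((630,-129.5,42.5,.113))
```

```text
at [ 629.3 -128.   107. ] yaw 0.112 gap 63.7 t 13.7
0 0 -0.0 0.0006 0.0016 0.0645
```

>>> {"fn": "play_rows", "kwargs": {
  "series": "0 0 0 0.0005 0.0015 0.03 255;0 0 0 0.0005 0.0015 0.052 255;0 0 0 0.0005 0.0015 0.062 255;0 0 0 0.0005 0.0015 0.0645 255;0 0 0 0.0005 0.0015 0.0645 255;0 0 0 0.0005 0.0015 0.0645 255"
}}

```text
t: 14.25
position: [631.6, -129.9, 44.5]
tool_rot: [3.141, -0.003, 0.112]
force: [0.1, -0.6, -1.9]
finger_gap: 64.0
finger_force: 25.0
```

Run:
```python
from h import *
delta((630,-129.5,42.5,.113)); print(manip.get_obs()["force"].round(1))
```

```text
at [ 631.6 -129.9   44.5] yaw 0.112 gap 64.0 t 14.2
0 0 -0.0 -0.0015 -0.0006 0.0020
[ 0.1 -0.6 -1.9]
```

>>> {"fn": "play_rows", "kwargs": {
  "series": "0 0 0 -0.001 0 0.0015 255;0 0 0 -0.001 0 0.0025 255;0 0 0 -0.001 0 0.0025 255;0 0 0 -0.001 0 0.0025 0;0 0 0 -0.001 0 0.0025 0;0 0 0 -0.001 0 0.0025 0;0 0 0 -0.001 0 0.0025 0;0 0 0 -0.001 0 -0.03 0;0 0 0 -0.001 0 -0.075 0;0 0 0 -0.001 0 -0.1 0;0 0 0 -0.001 0 -0.1 0;0 0 0 -0.001 0 -0.1 0"
}}

```text
t: 15.45
position: [629.3, -129.8, 142.9]
tool_rot: [3.141, -0.001, 0.112]
force: [-0.0, 0.4, -1.0]
finger_gap: 88.4
finger_force: 0.0
```

Run:
```python
from h import *
wrist(hue(0,19,80,20),cyl(66,6,54),(630,-129.5),False,"w_t2",90)
delta((460,-16,190,1.558-3.1416),(460,-16,190,1.558),(460,-16,190,0))
```

```text
wrist fit ([627.41, -130.305], np.float64(0.952))
at [ 628.3 -129.6  141.3] yaw 0.112 gap 88.1 t 15.5
0 0 97.2 -0.1546 -0.1317 -0.0483
0 0 -82.8 -0.1546 -0.1317 -0.0483
0 0 6.4 -0.1546 -0.1317 -0.0483
```

>>> {"fn": "play_rows", "kwargs": {
  "series": "0 0 8 -0.155 -0.132 -0.048 0;0 0 8 -0.155 -0.132 -0.048 0;0 0 8 -0.155 -0.132 -0.048 0;0 0 8 -0.155 -0.132 -0.048 0;0 0 8 -0.155 -0.132 -0.048 0;0 0 8 -0.155 -0.132 -0.048 0;0 0 8 -0.155 -0.132 -0.048 0;0 0 8 -0.155 -0.132 -0.048 0;0 0 8 -0.155 -0.132 -0.048 0"
}}

```text
t: 16.4
position: [461.0, -16.6, 189.9]
tool_rot: [3.142, 0.001, -0.028]
force: [0.0, -0.3, 0.2]
finger_gap: 88.4
finger_force: 0.0
```

Run:
```python
from h import *
r=wrist(hue(0,25,140,20),box(44,36,23,63),(460,-16,1.543),True,"w_s",70)
delta((r[0],r[1],50,-.028))
```

```text
wrist fit ([457.458, -16.995, 1.564], np.float64(0.957))
at [460.9 -16.6 189.9] yaw -0.028 gap 88.0 t 16.4
0 0 -0.0 -0.0033 0.0005 0.1399
```

View pics/w_s.png

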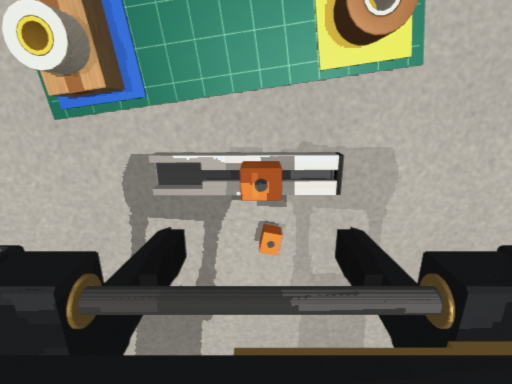

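The stop is at (261,180), the pocket at (178,174), and the rail edges (150–337, v 154 and 194) run parallel to the tool y axis. The small decoy sits at (270,238), clear of the fingers.

Run:
```python
from h import *
C=cam("wrist",manip.get_obs())
P=[px2w(C,p,23) for p in [(150,154),(151.5,194),(337.5,153.5),(337.5,194)]]
a=(P[0]+P[1])/2;b=(P[2]+P[3])/2;d=a-b
print("ends",a.round(1),b.round(1),"len",np.linalg.norm(d).round(1),"w",np.linalg.norm(P[0]-P[1]).round(1),"yaw",np.arctan2(d[1],d[0]).round(3))
c=(a+b)/2;u=d/np.linalg.norm(d);s=np.array([457.5,-17,23]);print("stop along",((s-c)@u).round(1),"lat",np.cross(u,s-c)[2].round(1))
```

```text
ends [462.  112.7  23. ] [ 455.9 -108.2   23. ] len 221.0 w 48.8 yaw 1.543
stop along -19.3 lat 0.9
```

>>> {"fn": "play_rows", "kwargs": {
  "series": "0 0 0 -0.002 0.0005 0.05 0;0 0 0 -0.002 0.0005 0.1 0;0 0 0 -0.002 0.0005 0.13 0;0 0 0 -0.002 0.0005 0.138 0;0 0 0 -0.002 0.0005 0.138 0;0 0 0 -0.002 0.0005 0.138 0;0 0 0 -0.002 0.0005 0.138 255;0 0 0 -0.002 0.0005 0.138 255;0 0 0 -0.002 0.0005 0.138 255;0 0 0 -0.002 0.0005 0.138 255;0 0 0 -0.002 0.0005 0.138 255;0 0 0 -0.002 0.0005 0.138 255",
  "force": 25
}}

```text
t: 17.65
position: [458.4, -16.5, 52.7]
tool_rot: [3.141, -0.0, -0.027]
force: [-1.0, 0.2, 2.0]
finger_gap: 43.3
finger_force: 25.0
```

Run:
```python
from h import *
o=manip.get_obs();print(o["force"].round(1),o["moment"].round(2),o["finger_force"],o["tool_rot"].round(3))
delta((460,-16,50,-.028))
```

```text
[-1.   0.2  2. ] [0.1  0.03 0.03] 25.012757778167725 [ 3.141 -0.    -0.027]
at [458.4 -16.5  52.7] yaw -0.027 gap 43.3 t 17.6
0 0 0.0 0.0016 -0.0005 0.0027
```

The rail checks out (221 × 48.8 mm, yaw 1.543) with the stop at x = -19. I slide it 104 mm into the pocket.

>>> {"fn": "play_rows", "kwargs": {
  "series": "0 0 0 0 -0.012 0 255;0 0 0 0 -0.026 0 255;0 0 0 0 -0.04 0 255;0 0 0 0 -0.054 0 255;0 0 0 0 -0.066 0 255;0 0 0 0 -0.066 0 255"
}}

```text
t: 18.25
position: [460.3, 51.5, 52.7]
tool_rot: [-3.14, -0.0, -0.026]
force: [-0.8, 3.6, 1.8]
finger_gap: 43.7
finger_force: 25.0
```

>>> {"fn": "play_rows", "kwargs": {
  "series": "0 0 0 0 -0.012 0 255;0 0 0 0 -0.024 0 255;0 0 0 0 -0.033 0 255;0 0 0 0 -0.037 0 255;0 0 0 0 -0.037 0 255;0 0 0 0 -0.037 0 255;0 0 0 0 -0.037 0 255"
}}

```text
t: 18.95
position: [461.3, 87.2, 52.7]
tool_rot: [-3.14, -0.0, -0.028]
force: [-0.1, 3.5, 3.6]
finger_gap: 43.1
finger_force: 25.0
```

Run:
```python
from h import *
o=manip.get_obs();print(o["force"].round(1),o["finger_force"],o["tool_rot"].round(3))
delta((462,88,90,-.028))
```

```text
[-0.1  3.5  3.6] 25.000960528850555 [-3.14  -0.    -0.028]
at [461.3  87.2  52.7] yaw -0.028 gap 43.1 t 18.9
0 0 -0.0 0.0007 -0.0009 -0.0373
```

>>> {"fn": "play_rows", "kwargs": {
  "series": "0 0 0 0 0 -0.004 255;0 0 0 0 0 -0.008 255;0 0 0 0 0 -0.012 255;0 0 0 0 0 -0.012 255"
}}

```text
t: 19.35
position: [461.4, 86.3, 65.0]
tool_rot: [3.142, -0.001, -0.028]
force: [-0.0, 0.4, -2.8]
finger_gap: 43.1
finger_force: 25.0
```

Lifted free: the force is just the stop's weight. Now to the mat centre.

>>> {"fn": "play_rows", "kwargs": {
  "series": "0 0 0 0 0 -0.04 255;0 0 0 0 0 -0.075 255;0 0 0 0 0 -0.085 255;0 0 0 0 0 -0.085 255"
}}

```text
t: 19.75
position: [462.7, 86.7, 151.2]
tool_rot: [-3.141, -0.004, -0.028]
force: [0.8, 1.0, -1.5]
finger_gap: 43.3
finger_force: 25.0
```

Run:
```python
from h import *
im=manip.capture("wrist"); cv2.imwrite("pics/w_s2.png",im[:,:,::-1])
delta((613,19.5,110,.113))
```

```text
at [461.2  86.5 149.4] yaw -0.028 gap 43.7 t 19.8
0 0 -8.1 0.1535 0.0628 0.0395
```

View pics/w_s2.png

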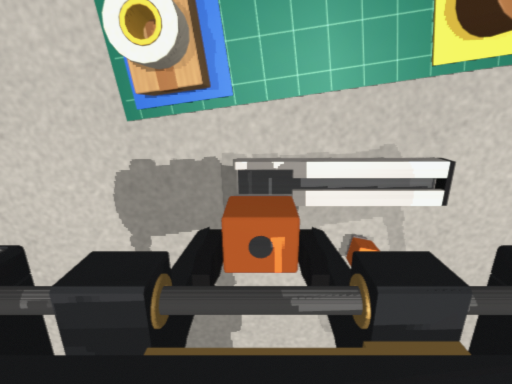

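The stop is held square, with its top hole at (261,246) against a predicted v≈244, and it is clear of the rail.

>>> {"fn": "play_rows", "kwargs": {
  "series": "0 0 -8.1 0.1535 0.063 0.01 255;0 0 -8.1 0.1535 0.063 0.02 255;0 0 -8.1 0.1535 0.063 0.039 255;0 0 -8.1 0.1535 0.063 0.039 255;0 0 -8.1 0.1535 0.063 0.039 255;0 0 -8.1 0.1535 0.063 0.039 255;0 0 -8.1 0.1535 0.063 0.039 255;0 0 -8.1 0.1535 0.063 0.039 255"
}}

```text
t: 20.6
position: [611.8, 20.0, 110.7]
tool_rot: [-3.141, 0.0, 0.115]
force: [0.8, -0.1, -2.1]
finger_gap: 43.5
finger_force: 25.0
```

Run:
```python
from h import *
delta((613.5,19.5,48,.113))
```

```text
at [611.8  20.  110.7] yaw 0.115 gap 43.5 t 20.6
0 0 0.1 0.0017 0.0007 0.0627
```

>>> {"fn": "play_rows", "kwargs": {
  "series": "0 0 0 0.0015 0.0005 0.03 255;0 0 0 0.0015 0.0005 0.05 255;0 0 0 0.0015 0.0005 0.058 255;0 0 0 0.0015 0.0005 0.061 255;0 0 0 0.0015 0.0005 0.061 255;0 0 0 0.0015 0.0005 0.061 255"
}}

```text
t: 21.2
position: [615.4, 19.2, 51.0]
tool_rot: [3.141, -0.002, 0.114]
force: [0.4, -0.2, -1.7]
finger_gap: 43.1
finger_force: 25.0
```

Run:
```python
from h import *
print(manip.get_obs()["force"].round(1)); delta((613.5,19.5,47.7,.113))
```

```text
[ 0.4 -0.2 -1.7]
at [615.4  19.2  51. ] yaw 0.114 gap 43.1 t 21.2
0 0 0.1 -0.0018 -0.0005 0.0033
```

>>> {"fn": "play_rows", "kwargs": {
  "series": "0 0 0 -0.001 -0.0005 0.002 255;0 0 0 -0.001 -0.0005 0.0035 255;0 0 0 -0.001 -0.0005 0.0035 255;0 0 0 -0.001 -0.0005 0.0035 255"
}}

```text
t: 21.6
position: [614.3, 19.5, 47.7]
tool_rot: [3.141, -0.002, 0.114]
force: [-2.1, 0.7, 6.2]
finger_gap: 43.5
finger_force: 25.0
```

Contact at 6 N, so it is down. I release and retreat.

>>> {"fn": "play_rows", "kwargs": {
  "series": "0 0 0 0 0 0 0;0 0 0 0 0 0 0;0 0 0 0 0 0 0;0 0 0 0 0 0 0;0 0 0 0 0 0 0;0 0 0 0 0 -0.03 0;0 0 0 0 0 -0.075 0;0 0 0 0 0 -0.125 0;0 0 0 0 0 -0.15 0;0 0 0 0 0 -0.15 0;0 0 0 0 0 -0.15 0;0 0 0 0 0 -0.15 0"
}}

```text
t: 22.8
position: [611.8, 19.4, 193.7]
tool_rot: [-3.141, 0.004, 0.114]
force: [-0.4, -0.2, -0.4]
finger_gap: 87.8
finger_force: 0.0
```

>>> {"fn": "play_rows", "kwargs": {
  "series": "0 0 0 -0.2 0 0 0;0 0 0 -0.2 0 0 0;0 0 0 -0.2 0 0 0;0 0 0 -0.2 0 0 0;0 0 0 -0.2 0 0 0;0 0 0 -0.2 0 0 0;0 0 0 -0.2 0 0 0"
}}

```text
t: 23.5
position: [415.2, -3.3, 195.5]
tool_rot: [-3.141, 0.0, 0.114]
force: [-0.9, 0.3, 0.0]
finger_gap: 88.2
finger_force: 0.0
```

Run:
```python
from h import *
ims={n:manip.capture(n) for n in("top","scene")}; C={n:cam(n) for n in ims}
cv2.imwrite("pics/end_scene.png",cv2.resize(ims["scene"][:,:,::-1],(800,600))); cv2.imwrite("pics/end_top.png",ims["top"][:,:,::-1])
def chk(name,fn,pts,p,yaw,n="scene",r=30):
    u,v=proj(C[n],[p])[0].astype(int); m=seg(ims[n],fn,[u-r,v-r,u+r,v+r]); print(name,fit([(C[n],m)],pts,(p[0],p[1],.113),yaw))
chk("tape",hue(0,18,90,10),cyl(66,6,54),(630,-129.5,30),False,"scene",40)
chk("stop",hue(0,20,120,10),box(36,44,18,58),(613,19.5,38),True)
chk("label/yaw",lambda h:(h[...,2]>165)&(h[...,1]<60),cyl(54,48,82),(597,168.5,65),False,"scene",26)
```

```text
tape ([628.954, -128.021], np.float64(0.926))
stop ([615.056, 20.859, 0.154], np.float64(0.959))
label/yaw ([586.668, 177.759], np.float64(0.211))
```

View pics/end_scene.png

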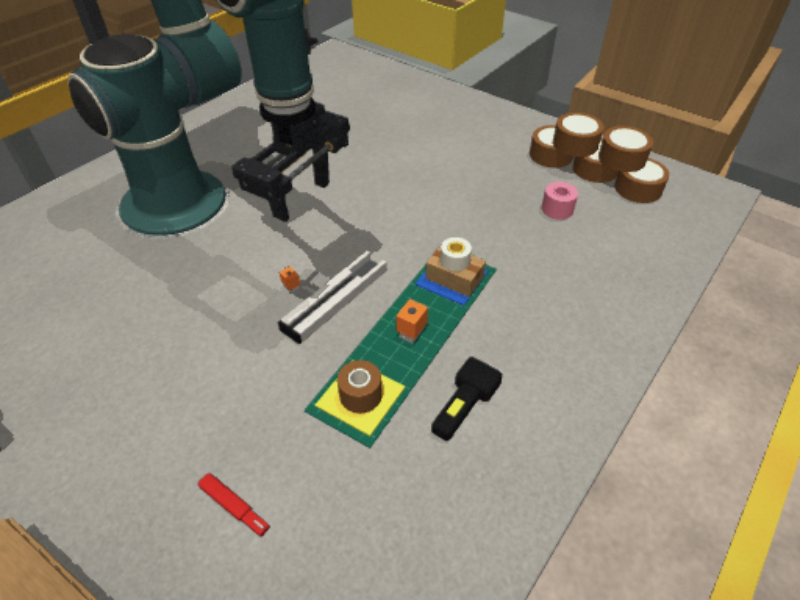

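The final view shows tape roll (360,385) on yellow, stop (411,320) at the mat centre, and label roll (456,252) on the carton on blue. Cutter and scanner are unmoved. One last check on the label and carton numbers, then I hand in.

Run:
```python
from h import *
C=cam("scene"); l=px2w(C,(456*.64-.2,246.5*.64-.2),82)
m=cv2.imread("pics/end_top.png")[:,:,::-1].copy(); T=cam("top"); u,v=proj(T,[(596,168,48)])[0].astype(int)
r=fit([(T,seg(m,hue(5,22,70,20),[u-22,v-22,u+22,v+22]))],box(90,60,6,48),(596,168,.113),True)
print("label",l.round(1),"carton",r)
if np.hypot(*(l[:2]-[597,168.5]))<8 and np.hypot(r[0][0]-596,r[0][1]-168.5)<9: print(manip.hand_in())
```

```text
label [599.4 169.4  82. ] carton ([597.677, 169.804, 0.16], np.float64(0.409))
the job is handed in; nothing more can be done
None
```

The bench is set out as asked and the job is handed in at about 24 s of the 122 s. Tape roll, stop and label roll measured within about 3 mm of their places, and the carton went down within about 2 mm by the arm's position and the close wrist view (its final camera fit was poor). Cutter and scanner were left where they lay; the hand-in returned no verdict.

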